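Park the engraving handpiece on its bench rest

TASK

Pick up the thick white engraving handpiece that lies loose on the black cloth near the front of the table (not the one parked beside the control unit at the back) and lay it on the raised wooden rest, so that its barrel lies level in both V notches and is roughly centred between the two uprights, either way round. Set it down and let go, do not drop it from a height, and leave the cream pen and the wooden-handled graver at the front of the table lying where they are.

Things in the scene. Friction and masses are not known exactly. Their poses are not given: they have to be found in the camera images.
- handpiece_center (a point): the engraving handpiece: white, thick, pen-shaped, black bands, thin metal bit at its -y end; 160 mm long, about 140 g, lying on the table. Its barrel is a round rod 20 mm in diameter along this point's y axis, 68 mm either way. The point is the middle of the barrel (the bit left out), on its axis, 10 mm above the table at the start
- rest_seat (a point): wooden rest, fixed: foot board 70x116x12 mm, two 10 mm thick forks 62 mm apart (clear), each with a 90 degree V notch open upwards, 38 mm wide at the mouth; bottom of V 60 mm, tops 79 mm above the table. Notches lie in line along the point's level y axis. The point: midway between the forks, 74 mm above the table, where the middle of the seated handpiece's barrel lies
- cream_pen: cream fountain pen, capped, 137 mm long along its y axis, 14 mm thick, lying on the table; origin at the centre of its underside. Not to be disturbed
- graver: hand graver: brown mushroom-shaped wooden handle 24 mm thick and a thin steel blade, 111 mm long along its y axis, lying on the table; origin at the centre of its underside. Not to be disturbed

How it is judged:
At the end, for the whole second after the job is handed in: the handpiece lies still in both notches of the rest: the middle of its barrel within 10 mm sideways, 25 mm lengthwise and 8 mm in height of the seat point, its axis within 10 degrees of the line of the notches (x of handpiece_center in the frame of rest_seat between -0.01 and 0.01 m and y of handpiece_center in the frame of rest_seat between -0.025 and 0.025 m and z of handpiece_center in the frame of rest_seat between -0.008 and 0.008 m and angle between the y axis of handpiece_center and the y axis of rest_seat, either way round below 0.175 rad and linear speed of handpiece below 0.03 m/s); the robot touches nothing.
It fails at once if the handpiece is dropped: it falls free by more than about 25 mm (contact force between the fingers and handpiece below 0.01 N and linear speed of handpiece above 0.7 m/s).
It fails at once if the cream pen is moved by more than 30 mm (distance of cream_pen from where it was at the start of the episode above 0.03 m).
It fails at once if the graver is moved by more than 30 mm (distance of graver from where it was at the start of the episode above 0.03 m).
It also fails if it takes over 32 s, if anything falls off the work surface, if the arm or the gripper's body presses on something with over 40 N, if the wrist force passes 120 N, or if a joint passes its speed limit or range.

ROBOT

A 7-joint arm with a two-finger parallel gripper is mounted at the origin on a cart in front of the work surface, level with it; the furniture and walls round the work are solid. World frame = base frame: x ahead of the robot, y to its left, z up, the work surface at z = 0. Lengths are in m, angles in rad, forces in N, time in s.
With the tool pointing down it reaches from about 0.4 to 0.85 m from the base axis. Payload 10.4 kg.
Tool frame: the origin (TCP) lies on the mounting face of the last link; the fingertips stand 173 mm ahead of it and the grasp point (between the pads) lies 155 mm ahead of it (manip.tip_extent is the distance from the TCP to the fingertips, in m); z points along the fingers, y is the line along which they close (so a half turn about z gives the same grasp; the last joint's range is limited). The gripper opens to 85 mm and grips with 20 to 120 N. Pads are 22 mm wide; open, the fingers measure 114 mm over their backs; the gripper's body (76 mm by 85 mm) begins 54 mm behind the grasp point. The pads swing forward as they close: fully open they stand 13 mm farther back than shut.
Start: joints at [-1.193, 0.332, -0.065, 1.46, 0.022, 1.35, -0.088], TCP at [0.244, 0.575, 0.405] pointing down, gripper open.
Joint ranges: [-2.6, 2.6], [-0.5, 2.12], [-1.47, 1.34], [0.16, 2.42], [-1.27, 4.41], [0.06, 2.06], [-2.6, 2.6]. Speed limits (rad/s): [2.22, 2.22, 2.79, 2.79, 3.14, 3.14, 3.14].

INTERFACE

Orientations are given as a unit quaternion [x, y, z, w].
In Python, from workcell import manip gives the robot as it stands.
- The arm moves only by the tool move_arm, never from a script. Its argument "plan" is one flat list of numbers, 7 for each row, row after row: the turn, a rotation vector about the tool's x, y, z in rad, then the shift along the tool's x, y, z in m, then the finger opening in m, from 0 to 0.0854. In form: [ax, ay, az, dx, dy, dz, gripper, ax, ay, az, dx, dy, dz, gripper, ...]. A call has 1 to 12 rows; each row is the pose to reach, as a shift and turn from the pose commanded when the call began, along the tool's axes at that moment; what a row does not reach only later rows make up. A row lasts 1/8 s, in which the tool goes at most 62.5 mm and 10.7 degrees, less where a joint would pass 70% of its speed; a pose out of reach is approached as far as the arm can. A call with a gripper value outside its range is refused whole. The fingers move at their own pace and stop on an object; "squeeze" is the grip in N (left out, the last holds). Time passes only in rows, so rows that repeat a pose let the fingers close. It gives the time, the measured TCP pose, the force, the opening and the grip force at its end, in the units of the state.
- manip.get_obs(): the state, without advancing time (a new reading comes with each control period).
- manip.camera(name): name is "scene" or "top" or "wrist"; returns a dict with "color" (480x640x3 uint8, red, green, blue), "fx", "fy", "cx", "cy" (pixels), "cam_to_world" (4x4, takes a point from camera to world coordinates); the wrist camera has in their place "mount" (4x4, takes a point from camera to tool coordinates, whose origin is the TCP and whose axes are the flange's). Camera axes: x right, y down, z forward; pixel columns grow to the right and rows downward; lengths in m; the calibration is good to about 2 mm. A picture is of the moment at which its call begins: read the wrist's pose just before it. There is no depth.
- manip.hand_in(): hands the job in; it is judged then, once.
Trained networks look in a picture, given as the dict that the camera call returned (one of the last four; its "shot" number tells which), for a name from the list of things; names that differ only in an ending like _2 or _b are one class to them, and where a whole thing is asked for, a point or a joint stands for the part that bears it (a point fixed in the world has none). Each returns a list of dicts, best first, with "conf" (0 to 1); they miss things now and then, are a little off and sometimes report something else, mostly with a low value. They report only what shows in the picture. A call takes as long as a camera call.
- manip.look_for(picture, label): "position" ([x, y, z] in m, in the coordinates of the camera as it stood for that picture, good to about 4 mm: the middle of the surface that is visible of it).
- manip.silhouettes(picture, label): "pixels" (480x640 bool, what is visible of it).
- manip.tip_of(picture, label): "position" ([x, y, z] in m, in the coordinates of the camera as it stood for that picture, good to about 4 mm: a listed point, or the origin of a listed thing).
The state is a dict: "clock": time; "joint_pos": joint angles; "joint_velocities": joint speeds; "tau": joint torques, N m; "position": TCP position; "ee_rot": TCP orientation; "ft_force": force on the tool from outside, world axes, zero at the start; "torque": the same for the moment, N m; "grip_width": opening from 0.0 (shut) to 1.0 (fully open); "grasp_force": force on a finger pad.
Only numpy, scipy, OpenCV 4.12 (cv2) and the standard library are available. Lean on these libraries where they do the work, as an engineer would, in place of code of your own. Each camera call takes 0.05 s, during which the arm holds its last target. There are 200 camera calls.

## Working session

There is one attempt and no reset: what is moved stays moved. The work goes in short steps, Python scripts to look and compute and a tool call to move; the robot and the scene stay as the last step left them, time stands still between calls to the robot, and variables do not carry over. Pictures are saved under pics/ and viewed, at most 10 in all, crops included, and the job is handed in when it is done.

Besides the shell and the picture viewer there is one more tool, called as name(argument=value, ...) on one line, values as JSON. move_arm: Moves the arm, as the interface text tells. Its arguments: {"type":"object","properties":{"plan":{"type":"array","items":{"type":"number"}},"squeeze":{"type":"number"}},"required":["plan"]}

```bash
mkdir -p pics; cat > h.py <<'E'
import numpy as np, cv2
from scipy.spatial.transform import Rotation as R
from workcell import manip
def pose():
    o=manip.get_obs(); T=np.eye(4); T[:3,:3]=R.from_quat(o["ee_rot"]).as_matrix(); T[:3,3]=o["position"]; return T,o
def shot(name):
    T,o=pose(); p=manip.camera(name)
    C=T@p["mount"] if "mount" in p else np.array(p["cam_to_world"]); return p,C
def save(p,f): cv2.imwrite("pics/"+f,p["color"][:,:,::-1])
def w(C,x): return C[:3,:3]@np.array(x)+C[:3,3]
def ray(p,C,u,v,z):
    d=C[:3,:3]@np.array([(u-p["cx"])/p["fx"],(v-p["cy"])/p["fy"],1]); return C[:3,3]+d*(z-C[2,3])/d[2]
def axis(p,C,m,z):
    # main axis of a mask projected onto plane z: ends (min/max along the axis), yaw
    v,u=np.nonzero(m); P=np.array([ray(p,C,a,b,z)[:2] for a,b in zip(u,v)])
    c=P.mean(0); d=np.linalg.svd(P-c,full_matrices=False)[2][0]; s=(P-c)@d
    return c,c+d*s.min(),c+d*s.max(),np.arctan2(d[1],d[0])
E
cat > a.py <<'E'
from h import *
np.set_printoptions(precision=4,suppress=True)
T,o=pose(); print(T,o["clock"])
for n in ["top","scene"]:
    p,C=shot(n); save(p,n+"1.png"); print(n,C[:3,3])
    for l in ["handpiece_center","rest_seat","cream_pen","graver"]:
        for f in (manip.tip_of,manip.look_for):
            print(l,f.__name__,[(round(r["conf"],2),w(C,r["position"])) for r in f(p,l)[:3]])
        if n=="top" :
            for r in manip.silhouettes(p,l)[:2]:
                m=r["pixels"]; v,u=np.nonzero(m); print("  sil",round(r["conf"],2),m.sum(),u.mean(),v.mean(),*axis(p,C,m,0.01))
E
python3 a.py
```

```text
[[-0.9208  0.3901 -0.0005  0.2438]
 [ 0.3901  0.9208 -0.0014  0.5754]
 [-0.0001 -0.0014 -1.      0.4039]
 [ 0.      0.      0.      1.    ]] 0.0
top [0.3171 0.1439 1.0991]
handpiece_center call [(0.63, array([0.5447, 0.1141, 0.0088]))]
handpiece_center call [(0.78, array([0.542 , 0.1118, 0.0151]))]
  sil 0.94 670 322.5820895522388 215.61492537313433 [0.5404 0.1119] [0.6149 0.1246] [0.4768 0.101 ] -2.972654418053775
rest_seat call [(0.79, array([0.5668, 0.2838, 0.0767]))]
rest_seat call []
cream_pen call [(0.76, array([ 0.502 , -0.0353, -0.0029]))]
cream_pen call [(0.95, array([ 0.5105, -0.0332,  0.011 ]))]
  sil 0.73 475 401.88 235.84421052631578 [ 0.5054 -0.0378] [ 0.5685 -0.0395] [ 0.4331 -0.0358] 3.1148144917879246
graver call [(0.63, array([ 0.4376,  0.2754, -0.0014])), (0.39, array([ 0.4995, -0.0359, -0.0021]))]
graver call []
  sil 0.7 701 322.5178316690442 214.509272467903 [0.5426 0.112 ] [0.6287 0.1263] [0.4752 0.1009] -2.9773859152836013
  sil 0.63 290 221.8 269.3586206896552 [0.4343 0.2963] [0.4327 0.3328] [0.4373 0.2277] -1.5271272336186594
scene [-0.0121 -0.287   0.5688]
handpiece_center call [(0.95, array([0.541 , 0.109 , 0.0109]))]
handpiece_center call [(0.62, array([0.5261, 0.1006, 0.0182]))]
rest_seat call [(0.61, array([0.5635, 0.2813, 0.0727]))]
rest_seat call [(0.85, array([0.56  , 0.2785, 0.0111]))]
cream_pen call [(0.84, array([ 0.4971, -0.043 , -0.0001])), (0.28, array([0.5391, 0.1104, 0.0115]))]
cream_pen call [(0.69, array([ 0.4974, -0.0403,  0.0109]))]
graver call [(0.89, array([ 0.4306,  0.2765, -0.0016])), (0.54, array([ 0.4975, -0.0416, -0.0005]))]
graver call [(0.83, array([0.4284, 0.3035, 0.0138]))]
```

View pics/top1.png

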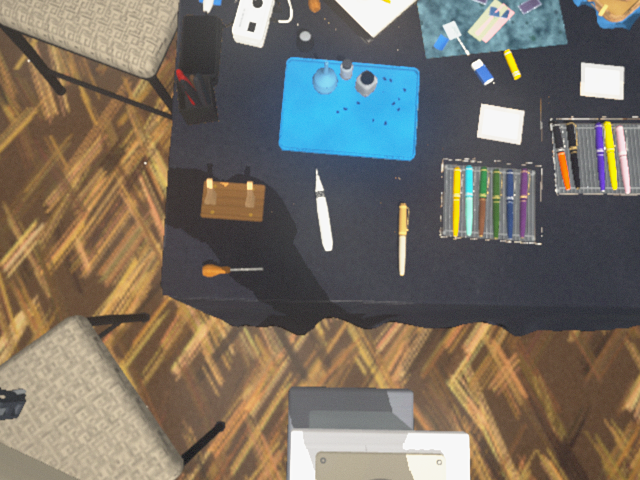

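View pics/scene1.png

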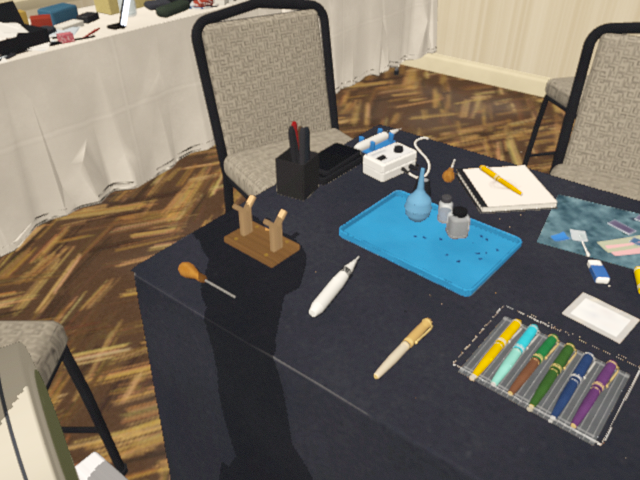

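The top view shows the white handpiece at about (322,215) with its bit towards (318,172), which is +x. The rest is at about (233,200), with its forks near (210,190) and (250,190), so the notch line runs roughly along world y. The scene view agrees, with the pen and graver well clear. Next I'll go above the handpiece and rest for a close look.

move_arm(plan=[-0.0, 0, -0.1, -0.04, -0.026, 0, 0.085, 0, 0, -0.2, -0.085, -0.055, 0.0, 0.085, 0, 0, -0.3, -0.13, -0.085, 0.01, 0.085, 0, 0, -0.4, -0.18, -0.115, 0.01, 0.085, 0, 0, -0.5, -0.23, -0.148, 0.01, 0.085, 0, 0, -0.57, -0.28, -0.18, 0.02, 0.085, 0, 0, -0.57, -0.33, -0.21, 0.02, 0.085, 0, 0, -0.57, -0.37, -0.24, 0.02, 0.085, 0, 0, -0.57, -0.4, -0.258, 0.02, 0.085, 0, 0, -0.57, -0.412, -0.265, 0.02, 0.085, 0, 0, -0.57, -0.412, -0.265, 0.02, 0.085, 0, 0, -0.57, -0.412, -0.265, 0.02, 0.085])

```text
clock: 2.6
position: [0.5191, 0.1724, 0.3846]
ee_rot: [-0.086, 0.996, 0.0, -0.0]
ft_force: [0.5, 0.6, 0.1]
grip_width: 0.995
grasp_force: 0.0
```

```bash
cat > b.py <<'E'
from h import *
import sys
np.set_printoptions(precision=4,suppress=True)
T,o=pose(); print(T,o["clock"],o["joint_pos"])
p,C=shot("wrist"); save(p,sys.argv[1]); print(p["mount"])
for l in ["handpiece_center","rest_seat","cream_pen","graver"]:
    for f in (manip.tip_of,manip.look_for):
        print(l,[(round(r["conf"],2),w(C,r["position"])) for r in f(p,l)[:3]])
    for r in manip.silhouettes(p,l)[:2]:
        m=r["pixels"]; v,u=np.nonzero(m); print("  sil",round(r["conf"],2),m.sum(),u.mean(),v.mean(),*axis(p,C,m,0.01))
E
python3 b.py wrist1.png
```

```text
[[-0.9853 -0.1707 -0.0005  0.5191]
 [-0.1707  0.9853  0.0006  0.1724]
 [ 0.0004  0.0007 -1.      0.3846]
 [ 0.      0.      0.      1.    ]] 2.6 [-0.5862  0.1692  0.2044  1.7095 -0.0366  1.2667  1.3686]
[[-0.0006 -0.946  -0.3241  0.0838]
 [ 1.     -0.0005 -0.0004 -0.0007]
 [ 0.0002 -0.3241  0.946   0.0306]
 [ 0.      0.      0.      1.    ]]
handpiece_center [(0.57, array([0.5406, 0.11  , 0.0124]))]
handpiece_center [(0.97, array([0.5327, 0.1068, 0.0163]))]
  sil 0.86 2710 247.45313653136532 217.75350553505535 [0.5381 0.1083] [0.4751 0.0976] [0.6204 0.1223] 0.16877913483921594
rest_seat [(0.62, array([0.5646, 0.2826, 0.0718]))]
rest_seat [(0.84, array([0.5591, 0.2822, 0.0072]))]
  sil 0.77 8662 416.43500346340335 274.2000692680674 [0.5669 0.2841] [0.554  0.2172] [0.5826 0.3655] 1.380268511429067
cream_pen [(0.92, array([ 0.5022, -0.0426, -0.0033]))]
cream_pen [(0.61, array([ 0.5059, -0.0388,  0.0076]))]
  sil 0.56 2740 89.80839416058394 151.38430656934307 [ 0.5006 -0.04  ] [ 0.4311 -0.0371] [ 0.5682 -0.0429] -0.04221789009835444
graver [(0.97, array([ 0.4353,  0.2742, -0.0042]))]
graver [(0.84, array([0.4339, 0.3042, 0.014 ]))]
  sil 0.75 1503 469.06320691949435 142.69261477045907 [0.4333 0.2974] [0.4383 0.218 ] [0.4309 0.3337] 1.6344548435870383
```

View pics/wrist1.png

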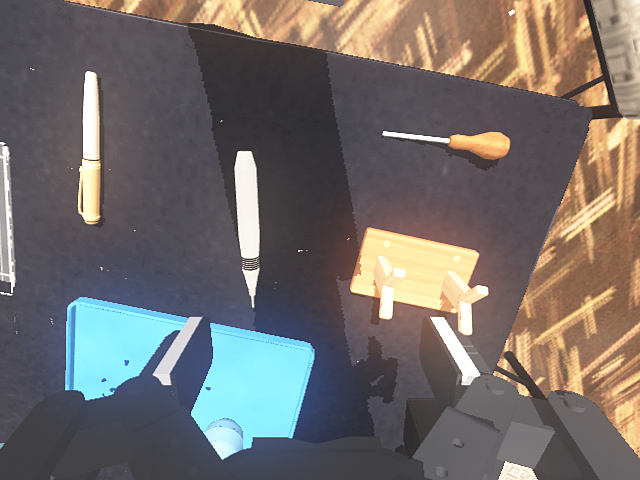

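The wrist view shows the handpiece lying from (245,152) to its bit at (252,305). The rest's foot-board corners are at about (367,228), (479,250) and (351,292), and its forks rise at (385,290) and (463,300). The networks agree with this to within a few mm. I'll get the rest's yaw from the board edges.

```bash
cat > c.py <<'E'
from h import *
np.set_printoptions(precision=4,suppress=True)
p,C=shot("wrist")
a,b,c=[ray(p,C,u,v,0.012) for u,v in [(367,228),(479,250),(351,292)]]
print(a,b,c,"long",np.linalg.norm(b-a),np.arctan2(*(b-a)[1::-1]),"short",np.linalg.norm(c-a),np.arctan2(*(c-a)[1::-1]),"mid",(b+c)/2)
m=manip.silhouettes(p,"handpiece_center")[0]["pixels"]
print(axis(p,C,m,0.01)); print(w(C,manip.tip_of(p,"handpiece_center")[0]["position"]),w(C,manip.tip_of(p,"rest_seat")[0]["position"]))
# low-height edge of board
hsv=cv2.cvtColor(p["color"],cv2.COLOR_RGB2HSV)
s=manip.silhouettes(p,"rest_seat")[0]["pixels"]; v,u=np.nonzero(s)
edge=[(x,v[u==x].min()) for x in range(375,472,4) if (u==x).any()]
P=np.array([ray(p,C,x,y,0.012)[:2] for x,y in edge]); d=cv2.fitLine(P.astype(np.float32),cv2.DIST_HUBER,0,.001,.001).ravel(); print(d,np.arctan2(d[1],d[0]))
E
python3 c.py
```

```text
[0.5277 0.2215 0.012 ] [0.5313 0.3353 0.012 ] [0.5974 0.2198 0.012 ] long 0.11381498178239005 1.539597848192703 short 0.06972982077704891 -0.024052006764047798 mid [0.5644 0.2776 0.012 ]
(array([0.537, 0.108]), array([0.4747, 0.0975]), array([0.6255, 0.123 ]), np.float64(0.1673316839767734))
[0.5395 0.1099 0.0104] [0.5654 0.2828 0.0696]
[0.0429 0.9991 0.5284 0.2757] 1.5278603
```

move_arm(plan=[0, 0, 0, -0.006, -0.035, 0.02, 0.085, 0, 0, 0, -0.011, -0.065, 0.06, 0.085, 0, 0, 0, -0.011, -0.065, 0.1, 0.085, 0, 0, 0, -0.011, -0.065, 0.14, 0.085, 0, 0, 0, -0.011, -0.065, 0.17, 0.085, 0, 0, 0, -0.011, -0.065, 0.19, 0.085, 0, 0, 0, -0.011, -0.065, 0.203, 0.085, 0, 0, 0, -0.011, -0.065, 0.208, 0.085, 0, 0, 0, -0.011, -0.065, 0.208, 0.085, 0, 0, 0, -0.011, -0.065, 0.208, 0.085], squeeze=40)

```text
clock: 4.75
position: [0.5419, 0.1086, 0.1775]
ee_rot: [-0.084, 0.996, 0.0, 0.001]
ft_force: [-0.5, 0.1, -0.3]
grip_width: 0.997
grasp_force: 0.0
```

```bash
python3 b.py wrist2.png | head -12
```

```text
[[-0.9857 -0.1684  0.0012  0.5419]
 [-0.1684  0.9857  0.0005  0.1086]
 [-0.0013  0.0003 -1.      0.1775]
 [ 0.      0.      0.      1.    ]] 4.75 [-0.4712  0.4205  0.2252  1.8823 -0.1218  0.8507  1.5554]
[[-0.0006 -0.946  -0.3241  0.0838]
 [ 1.     -0.0005 -0.0004 -0.0007]
 [ 0.0002 -0.3241  0.946   0.0306]
 [ 0.      0.      0.      1.    ]]
handpiece_center [(0.89, array([0.5415, 0.1117, 0.0112]))]
handpiece_center [(0.87, array([0.5208, 0.1082, 0.0216]))]
  sil 0.98 12519 318.85374231168623 295.12636792076046 [0.5299 0.1071] [0.4742 0.0978] [0.6054 0.1196] 0.1647024154211552
rest_seat []
```

View pics/wrist2.png

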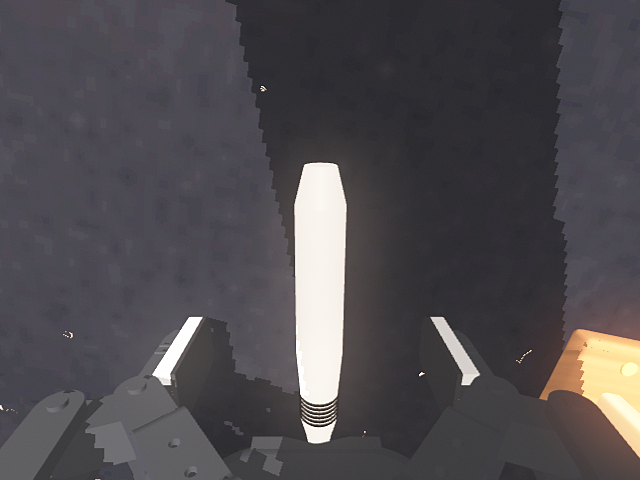

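The handpiece is centred between the open pads, with its axis at column 320 and the pads at columns 195 and 440. It's aligned, so I'll close and then lift a little.

move_arm(plan=[0, 0, 0, 0, 0, 0, 0.05, 0, 0, 0, 0, 0, 0, 0.03, 0, 0, 0, 0, 0, 0, 0.01, 0, 0, 0, 0, 0, 0, 0.01, 0, 0, 0, 0, 0, 0, 0.01, 0, 0, 0, 0, 0, 0, 0.01, 0, 0, 0, 0, 0, 0, 0.01, 0, 0, 0, 0, 0, 0, 0.01], squeeze=40)

```text
clock: 6.4
position: [0.5416, 0.1086, 0.1768]
ee_rot: [-0.085, 0.996, 0.0, 0.0]
ft_force: [-2.0, 1.0, 3.2]
grip_width: 0.213
grasp_force: 39.1
```

move_arm(plan=[0, 0, 0, 0, 0, -0.01, 0.01, 0, 0, 0, 0, 0, -0.03, 0.01, 0, 0, 0, 0, 0, -0.06, 0.01, 0, 0, 0, 0, 0, -0.09, 0.01, 0, 0, 0, 0, 0, -0.12, 0.01, 0, 0, 0, 0, 0, -0.14, 0.01, 0, 0, 0, 0, 0, -0.15, 0.01, 0, 0, 0, 0, 0, -0.15, 0.01])

```text
clock: 7.4
position: [0.5416, 0.1085, 0.327]
ee_rot: [-0.084, 0.996, 0.0, 0.0]
ft_force: [0.1, 0.3, -2.6]
grip_width: 0.216
grasp_force: 39.3
```

```bash
python3 b.py wrist3.png
```

```text
[[-0.9857 -0.1684  0.0006  0.5416]
 [-0.1684  0.9857  0.0003  0.1085]
 [-0.0006  0.0002 -1.      0.327 ]
 [ 0.      0.      0.      1.    ]] 7.4 [-0.5021  0.229   0.2539  1.7695 -0.0626  1.1503  1.511 ]
[[-0.0006 -0.946  -0.3241  0.0838]
 [ 1.     -0.0005 -0.0004 -0.0007]
 [ 0.0002 -0.3241  0.946   0.0306]
 [ 0.      0.      0.      1.    ]]
handpiece_center [(0.74, array([0.5393, 0.1107, 0.163 ]))]
handpiece_center [(0.97, array([0.5212, 0.1075, 0.1689]))]
  sil 0.88 12128 315.54971965699207 295.95646437994725 [0.6077 0.1187] [0.4917 0.0993] [0.7633 0.1447] 0.16577261021516018
rest_seat [(0.77, array([0.5648, 0.2832, 0.0711]))]
rest_seat [(0.74, array([0.5589, 0.2822, 0.0069]))]
cream_pen [(0.62, array([ 0.5005, -0.0436, -0.0036]))]
cream_pen [(0.62, array([ 0.5032, -0.0405,  0.0077])), (0.31, array([0.4345, 0.3045, 0.0109]))]
  sil 0.66 3389 131.51991737975803 141.99793449395102 [ 0.5006 -0.0399] [ 0.4323 -0.0375] [ 0.568  -0.0422] -0.03413797610447619
graver [(0.87, array([ 0.4361,  0.2793, -0.0038]))]
graver [(0.85, array([0.433 , 0.3049, 0.0097]))]
  sil 0.78 2260 591.9362831858407 130.6429203539823 [0.4333 0.2975] [0.4387 0.2163] [0.4308 0.3355] 1.6370964602057425
```

View pics/wrist3.png

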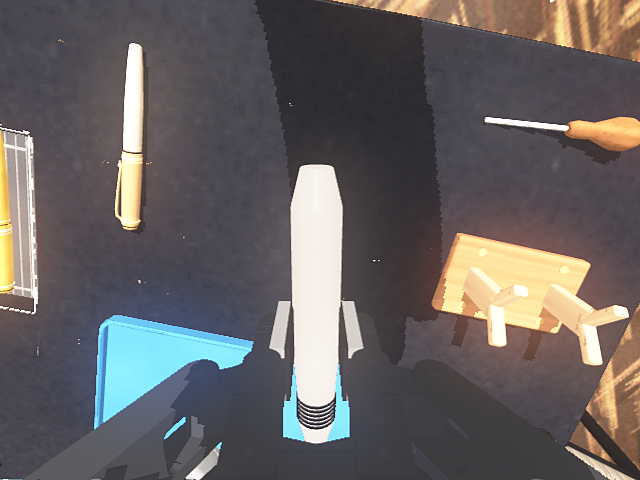

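The handpiece is held level and aligned between the pads, at column 317. The rest's forks are at about (490,300) and (590,320), and the pen and graver are untouched. I'll turn it and carry it above the rest.

move_arm(plan=[0, 0, 0.17, -0.004, 0.012, 0, 0.01, 0, 0, 0.34, -0.009, 0.03, 0, 0.01, 0, 0, 0.51, -0.015, 0.048, 0, 0.01, 0, 0, 0.68, -0.021, 0.066, 0, 0.01, 0, 0, 0.85, -0.027, 0.084, 0, 0.01, 0, 0, 1.02, -0.032, 0.102, 0, 0.01, 0, 0, 1.19, -0.038, 0.12, 0, 0.01, 0, 0, 1.36, -0.043, 0.138, 0, 0.01, 0, 0, 1.53, -0.048, 0.152, 0, 0.01, 0, 0, 1.68, -0.051, 0.162, 0, 0.01, 0, 0, 1.77, -0.052, 0.166, 0, 0.01, 0, 0, 1.77, -0.052, 0.166, 0, 0.01])

```text
clock: 9.55
position: [0.5647, 0.2814, 0.3265]
ee_rot: [0.717, 0.697, -0.0, -0.0]
ft_force: [-0.3, -0.2, -1.2]
grip_width: 0.211
grasp_force: 39.2
```

move_arm(plan=[0, 0, 0, 0, 0, 0, 0.01, 0, 0, 0, 0, 0, 0, 0.01])

```text
clock: 9.8
position: [0.565, 0.2805, 0.3268]
ee_rot: [0.717, 0.697, 0.0, -0.0]
ft_force: [-0.2, -0.3, -0.9]
grip_width: 0.218
grasp_force: 39.2
```

```bash
python3 b.py wrist4.png|grep -v "^\[\[-0.0006"; python3 - <<'E'
from h import *
np.set_printoptions(precision=4,suppress=True)
p,C=shot("scene"); c=cv2.resize(p["color"][140:300,160:360],None,fx=4,fy=3.75,interpolation=cv2.INTER_CUBIC)
cv2.imwrite("pics/scene4.png",c[:600,:800,::-1])
for l in ["handpiece_center","rest_seat"]: print(l,[(r["conf"],w(C,r["position"])) for r in manip.tip_of(p,l)])
E
```

```text
[[ 0.0294  0.9996  0.      0.565 ]
 [ 0.9996 -0.0294  0.0001  0.2805]
 [ 0.0001  0.     -1.      0.3268]
 [ 0.      0.      0.      1.    ]] 9.8 [-0.8608  0.4129  0.4252  1.565  -0.1785  1.2022 -0.4322]
 [ 1.     -0.0007  0.0003 -0.0002]
 [-0.0005 -0.3238  0.9461  0.0306]
 [ 0.      0.      0.      1.    ]]
handpiece_center [(0.96, array([0.565 , 0.2803, 0.1606]))]
handpiece_center [(0.88, array([0.565 , 0.3037, 0.1694]))]
rest_seat []
rest_seat [(0.56, array([0.5666, 0.3012, 0.0104]))]
  sil 0.88 6147 316.2820888238165 212.38750610053685 [0.5655 0.2911] [0.5693 0.3393] [0.5592 0.2135] -1.6512512892313467
cream_pen []
cream_pen []
graver [(0.77, array([ 0.4354,  0.2769, -0.0035]))]
graver [(0.81, array([0.4358, 0.3098, 0.015 ]))]
  sil 0.95 1688 147.50355450236967 204.260663507109 [0.4323 0.3025] [0.4291 0.3303] [0.4411 0.2249] -1.4574572240858696
handpiece_center [(0.8, array([0.562, 0.278, 0.159]))]
rest_seat [(0.86, array([0.5635, 0.2846, 0.0734]))]
```

View pics/wrist4.png

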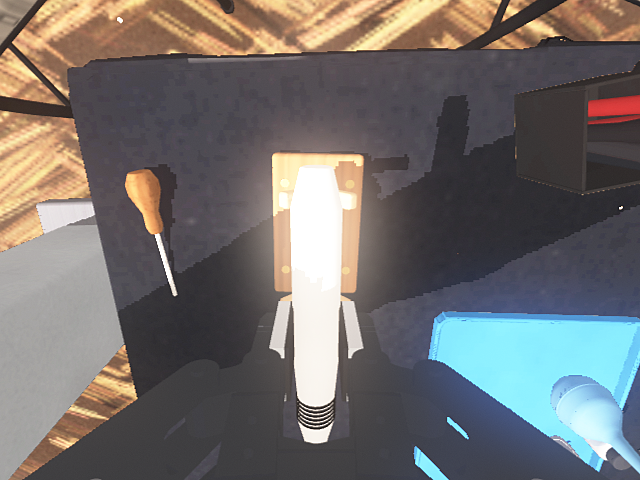

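View pics/scene4.png

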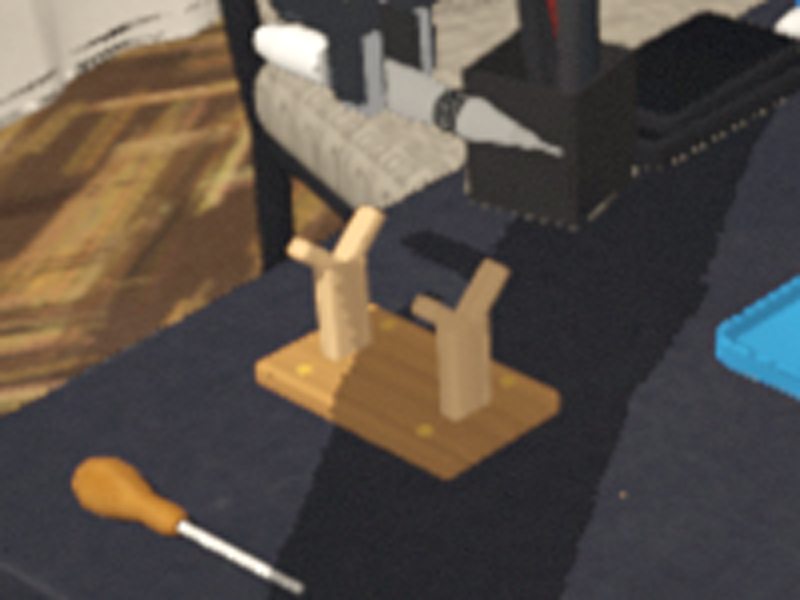

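The handpiece is over the rest and in line with it: barrel at column 317, board edges at 273 and 362. In the scene view it hangs level above the two forks. Lowering until just above contact.

move_arm(plan=[0, 0, 0, 0, 0, 0.015, 0.01, 0, 0, 0, 0, 0, 0.035, 0.01, 0, 0, 0, 0, 0, 0.055, 0.01, 0, 0, 0, 0, 0, 0.068, 0.01, 0, 0, 0, 0, 0, 0.076, 0.01, 0, 0, 0, 0, 0, 0.081, 0.01, 0, 0, 0, 0, 0, 0.083, 0.01, 0, 0, 0, 0, 0, 0.083, 0.01, 0, 0, 0, 0, 0, 0.083, 0.01])

```text
clock: 11.72
position: [0.565, 0.281, 0.2442]
ee_rot: [0.718, 0.696, 0.0, 0.0]
ft_force: [1.0, 0.4, -2.6]
grip_width: 0.212
grasp_force: 39.3
```

move_arm(plan=[0, 0, 0, 0, 0, 0.001, 0.01, 0, 0, 0, 0, 0, 0.002, 0.01, 0, 0, 0, 0, 0, 0.002, 0.01])

```text
clock: 12.1
position: [0.565, 0.2809, 0.2418]
ee_rot: [0.718, 0.696, 0.0, 0.0]
ft_force: [-0.5, -0.0, -0.7]
grip_width: 0.213
grasp_force: 39.4
```

Little contact so far, so I'll lower by another couple of mm.

move_arm(plan=[0, 0, 0, 0, 0, 0.001, 0.01, 0, 0, 0, 0, 0, 0.002, 0.01, 0, 0, 0, 0, 0, 0.002, 0.01])

```text
clock: 12.48
position: [0.5653, 0.2809, 0.2411]
ee_rot: [0.718, 0.696, 0.001, -0.0]
ft_force: [-2.5, -2.3, 10.1]
grip_width: 0.215
grasp_force: 40.7
```

```bash
python3 - <<'E'
from h import *
np.set_printoptions(precision=4,suppress=True)
p,C=shot("scene"); c=cv2.resize(p["color"][160:290,190:350],None,fx=4.5,fy=4.5,interpolation=cv2.INTER_CUBIC)
cv2.imwrite("pics/scene5.png",c[:600,:800,::-1])
for l in ["handpiece_center","rest_seat"]: print(l,[(r["conf"],w(C,r["position"])) for r in manip.tip_of(p,l)])
E
```

```text
handpiece_center [(0.68, array([0.5637, 0.2795, 0.0752]))]
rest_seat [(0.58, array([0.5633, 0.2833, 0.0724]))]
```

View pics/scene5.png

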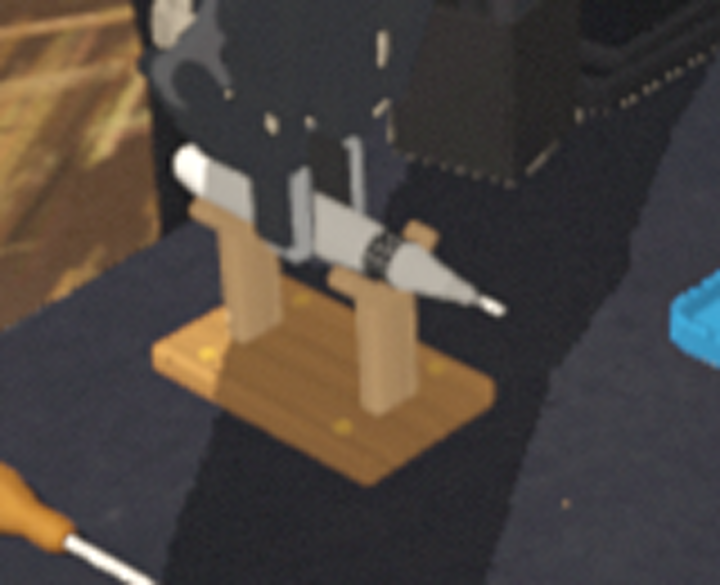

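The barrel sits in both notches, near (220,215) and (375,270) in the crop, with 10 N of upward force confirming contact. Opening slowly, then retreating straight up.

move_arm(plan=[0, 0, 0, 0, 0, 0, 0.02, 0, 0, 0, 0, 0, 0, 0.024, 0, 0, 0, 0, 0, 0, 0.03, 0, 0, 0, 0, 0, 0, 0.045, 0, 0, 0, 0, 0, 0, 0.06, 0, 0, 0, 0, 0, 0, 0.07, 0, 0, 0, 0, 0, 0, 0.07, 0, 0, 0, 0, 0, 0, 0.07])

```text
clock: 13.62
position: [0.5649, 0.2809, 0.2397]
ee_rot: [0.718, 0.696, 0.0, -0.0]
ft_force: [-0.1, 0.6, 0.0]
grip_width: 0.825
grasp_force: 0.0
```

move_arm(plan=[0, 0, 0, 0, 0, -0.01, 0.07, 0, 0, 0, 0, 0, -0.03, 0.07, 0, 0, 0, 0, 0, -0.06, 0.07, 0, 0, 0, 0, 0, -0.09, 0.07, 0, 0, 0, 0, 0, -0.12, 0.07, 0, 0, 0, 0, 0, -0.15, 0.07, 0, 0, 0, 0, 0, -0.15, 0.07, 0, 0, 0, 0, 0, -0.15, 0.07])

```text
clock: 14.62
position: [0.5647, 0.2808, 0.3901]
ee_rot: [0.718, 0.696, 0.0, -0.0]
ft_force: [-0.3, 0.3, -0.6]
grip_width: 0.821
grasp_force: 0.0
```

```bash
python3 - <<'E'
from h import *
np.set_printoptions(precision=4,suppress=True)
p,C=shot("scene"); c=cv2.resize(p["color"][160:290,190:350],None,fx=4.5,fy=4.5,interpolation=cv2.INTER_CUBIC)
cv2.imwrite("pics/scene6.png",c[:600,:800,::-1])
for n in ["scene","wrist"]:
    p,C=shot(n)
    for l in ["handpiece_center","rest_seat","graver","cream_pen"]: print(l,[(r["conf"],w(C,r["position"])) for r in manip.tip_of(p,l)])
E
```

```text
handpiece_center [(0.66, array([0.5671, 0.2821, 0.0737]))]
rest_seat []
graver [(0.87, array([ 0.4313,  0.2782, -0.0015]))]
cream_pen [(0.55, array([ 0.4954, -0.0426, -0.0008]))]
handpiece_center [(0.93, array([0.5632, 0.283 , 0.0755]))]
rest_seat [(0.73, array([0.5643, 0.2823, 0.073 ]))]
graver [(0.82, array([0.4344, 0.2759, 0.0006]))]
cream_pen []
```

View pics/scene6.png

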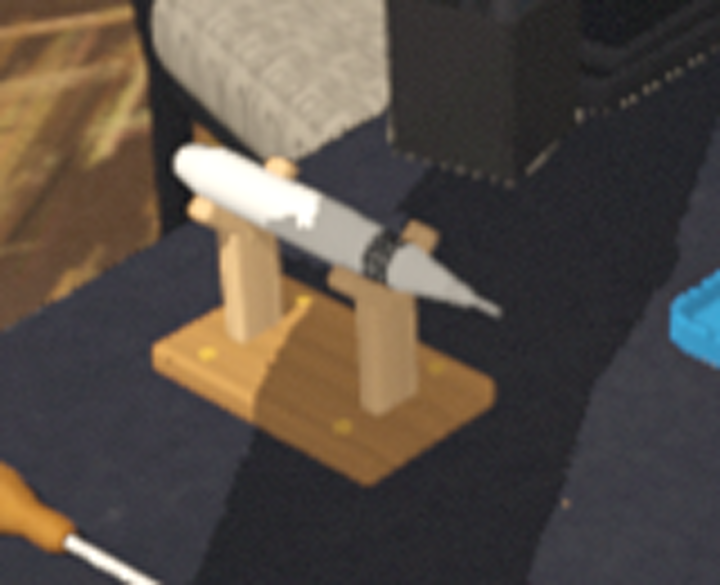

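The handpiece lies in both notches, at about (235,210) and (380,265), and the gripper is clear. Handing in.

```bash
python3 -c "
from workcell import manip
print(manip.hand_in())"
```

```text
the job is handed in; nothing more can be done
None
```

The handpiece is lying level in both V notches of the rest, centred to within about 3 mm by the camera networks, with the gripper clear and the pen and graver undisturbed; the job was handed in at about 15 s, and no verdict was returned.

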